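# Dispense one specimen mount and nudge it onto the green mat

### The job

Press the red plunger of the specimen dispenser all the way down once and let it come back up, so that a single orange specimen mount is pushed out of the magazine onto the bench. Then, with the fingertips only, gently nudge that mount aside along the bench until it lies wholly on the round green mat, without picking it up, pressing down on it or squeezing it. Leave the other mounts in the magazine, the mount parked on the red mat and everything else where they are.

Things in the scene. Friction and masses are not known exactly. Their poses are not given: they have to be found in the camera images.
- dispenser: Dispenser, fixed: a square aluminium magazine tower (41 x 43 mm, 68 mm tall, no floor, open top) and behind it a white housing (70 mm wide, 50 mm tall, from 20 to 120 mm behind the tower's axis). The origin is on the bench under the tower's axis; its -x axis is the way the mount comes out (towards the robot, within 20 degrees), z up.
- mouth (a point): Foot of the tower's front face, at bench level, 20 mm in front of the tower's axis, under the 18 mm tall gap where the mount comes out. A steel ejector blade (11 mm tall) comes 20 mm out past it while the plunger is fully down, and goes back in with it. The ejected mount's centre then lies 33 to 50 mm in front of this point (the quicker the press, the farther).
- plunger_top (a point): Centre of the flat top of the plunger's red cap (40 mm diameter, 12 mm thick) over the housing, 85 mm behind the tower's axis, 105 mm above the bench when up. It moves straight down.
- plunger (a joint): How far the plunger is pressed, in m: 0 up, 0.030 at its stop (0.027 and more counts as all the way down). A spring brings it back up; pressing takes about 5 N at first and 8 to 13 N near the bottom. Each full press pushes out the lowest mount; the next one drops into its place when the plunger is up again.
- mount1: The lowest mount in the magazine, the one to come out: a 30 mm diameter, 14 mm tall orange resin disc with a bright steel spot on top, about 25 g; its origin is the centre of its underside, z up.
- mount2: Mount number 2 from the bottom of the magazine, like mount1; to stay in the magazine (it drops by one place when mount1 is out).
- mount3: Mount number 3 from the bottom of the magazine, like mount1; to stay in the magazine (it drops by one place when mount1 is out).
- mount4: Mount number 4 from the bottom of the magazine, like mount1; to stay in the magazine (it drops by one place when mount1 is out).
- green_mat: Round green mat, 80 mm diameter, lying flush with the bench (no step), fixed: where mount1 is to go. Left or right of the mouth, 100 to 150 mm aside. The origin is its centre.
- red_mat: Round red mat of the same size on the other side of the mouth, flush, fixed, with the parked mount on it. The origin is its centre.
- parked_mount: A mount like the others but with a square steel spot, standing on the red mat; to be left alone. Origin: centre of its underside.
- paste_jar: Jar with blue cap, 42 mm diameter, 45 mm tall, beside the dispenser's housing; leave alone. Origin: centre of underside.
- wash_bottle: White bottle with red cap, 60 mm diameter, 130 mm tall, far right; leave alone. Origin: centre of underside.
- beaker: Glass beaker, 66 mm diameter, 80 mm tall, on the left; leave alone. Origin: centre of underside.
- bearing: Steel bearing ring lying flat, 62 mm diameter, 16 mm tall, on the right; leave alone. Origin: centre of underside.
- driver: Screwdriver lying on the left; leave alone. Its x axis runs along it to the tip.
- con_rod: Dark steel connecting rod lying flat on the far right, about 175 mm long, 20 mm tall; leave alone. Origin: under the big eye's centre, x towards the small eye.

How it is judged (in metres and radians):
On the way, in this order (a step that is already met when the one before it is completed fails the run):
1. the plunger is pressed all the way down (27 mm or more of its 30 mm) (value of joint plunger above 0.027 m), for 0.02 s.
2. the plunger is back up (under 4 mm) and mount1 lies free in front of the mouth, over 40 mm from the magazine's axis, with the next mount dropped into its place (value of joint plunger below 0.004 m and horizontal distance between mount1 and dispenser above 0.04 m and height (world z) of mount2 below 0.004 m), for 0.1 s.
At the end, for the whole second after the job is handed in: mount1 lies flat and at rest with its centre within 25 mm of the green mat's centre (wholly on the mat), the plunger is up (under 4 mm), mounts 2 to 4 are within 6 mm of the magazine's axis, the parked mount is within 8 mm of its start and the other things within 15 mm of theirs (horizontal distance between mount1 and green_mat below 0.025 m and height (world z) of mount1 below 0.004 m and angle between mount1's own z axis and vertical below 0.1 rad and linear speed of mount1 below 0.01 m/s and value of joint plunger below 0.004 m and horizontal distance between each of mount2, mount3, mount4 and dispenser below 0.006 m and distance of parked_mount from where it was at the start of the episode below 0.008 m and distance of each of paste_jar, wash_bottle, beaker, bearing, driver, con_rod from where it was at the start of the episode below 0.015 m); the robot touches nothing.
It fails at once if a second mount comes out of the magazine (over 12 mm off its axis) (horizontal distance between any of mount2, mount3, mount4 and dispenser above 0.012 m).
It fails at once if mount1 is lifted over 10 mm off the bench or tipped by over 0.35 rad (height (world z) of mount1 above 0.01 m or angle between mount1's own z axis and vertical above 0.35 rad).
It fails at once if the fingers squeeze, press or push mount1 with more than 12 N (contact force between the fingers and mount1 above 12 N).
It fails at once if the parked mount is shifted by over 8 mm or another thing by over 15 mm (distance of parked_mount from where it was at the start of the episode above 0.008 m or distance of any of paste_jar, wash_bottle, beaker, bearing, driver, con_rod from where it was at the start of the episode above 0.015 m).
It also fails if it takes over 54 s, if anything falls off the work surface, if the arm or the gripper's body presses on something with over 40 N, if the wrist force passes 120 N, or if a joint passes its speed limit or range.

### The arm

A 7-joint arm with a two-finger parallel gripper is mounted at the origin on the work surface. World frame = base frame: x ahead of the robot, y to its left, z up, the work surface at z = 0. Lengths are in mm, angles in rad, forces in N, time in s.
With the tool pointing down it reaches from about 425 to 825 mm from the base axis. Payload 3.6 kg.
Tool frame: the origin (TCP) lies on the centre line of the jaws, within the pads' length; the fingertips stand 19 mm ahead of it and the grasp point (between the pads) is the TCP; z points along the fingers, y is the line along which they close (so a half turn about z gives the same grasp; the last joint's range is limited). The gripper opens to 93 mm and grips with 3 to 60 N. Pads are 15 mm wide; open, the fingers measure 128 mm over their backs; the gripper's body (75 mm by 188 mm) begins 65 mm behind the grasp point.
Start: joints at [1.238, 0.615, -0.013, 1.423, 0.008, 1.103, -0.04], TCP at [195.698, -619.811, 237.64] pointing down, gripper open.
Joint ranges: [-3.12, 3.12], [-0.3, 2.06], [-1.34, 1.32], [0.26, 2.42], [-1.36, 4.5], [0.01, 1.98], [-2.84, 2.84]. Speed limits (rad/s): [2.79, 2.79, 3.14, 3.14, 3.14, 3.14, 3.14].

### API

Orientations are given as a rotation vector (axis times angle).
In Python, from station import telemetry, viewer, manip gives the robot as it stands.
- The arm moves only by the tool play_rows, never from a script. Its argument "series" is a list of rows, each a list of 3 entries, a list of its own where there are three numbers: the shift along the tool's x, y, z in mm, then the turn about the tool's z in degrees, then the opening, from -1 (shut) to 1 (fully open), so that 0 is half open. A call has 1 to 8 rows; each row is the pose to reach, as a shift and turn from the pose commanded when the call began, along the tool's axes at that moment; what a row does not reach only later rows make up. A row lasts 1/8 s, in which the tool goes at most 62.5 mm and 10.7 degrees, less where a joint would pass 70% of its speed; a pose out of reach is approached as far as the arm can. A call with a gripper value outside its range is refused whole. The fingers move at their own pace and stop on an object; "newtons" is the grip in N (left out, the last holds). Time passes only in rows, so rows that repeat a pose let the fingers close. It gives the time, the measured TCP pose, the force, the opening and the grip force at its end, in the units of the state.
- telemetry.read_state(): the state, without advancing time (a new reading comes with each control period).
- viewer.camera(name): name is "scene" or "top" or "wrist"; returns (picture, depth): 480x640x3 uint8, red, green, blue; 480x640 float32, mm along the optical axis (not along the pixel's ray), 0 where there is no reading.
- viewer.camera_params(name): a dict with "fx", "fy", "cx", "cy" (pixels), "rvec" (rotation vector, rad) and "tvec" (3), from world to camera coordinates, as OpenCV has them; the wrist camera has in their place "T_tool_cam" (4x4, takes a point from camera to tool coordinates, whose origin is the TCP and whose axes are the flange's). Camera axes: x right, y down, z forward; pixel columns grow to the right and rows downward; lengths in mm; the calibration is good to about 2 mm. A picture is of the moment at which its call begins: read the wrist's pose just before it. camera_params takes no time and is no camera call.
- manip.sign_off(): hands the job in; it is judged then, once.
The state is a dict: "time": time; "joint_positions": joint angles; "joint_vel": joint speeds; "effort": joint torques, N m; "tool_pos": TCP position; "tool_rot": TCP orientation; "force": force on the tool from outside, world axes, zero at the start; "torque": the same for the moment, N m; "grip_width": finger opening in mm; "grip_force": force on a finger pad.
Only numpy, scipy, OpenCV 4.12 (cv2) and the standard library are available. Lean on these libraries where they do the work, as an engineer would, in place of code of your own. Each camera call takes 0.05 s, during which the arm holds its last target. There are 200 camera calls.

## Working session

There is one attempt and no reset: what is moved stays moved. The work goes in short steps, Python scripts to look and compute and a tool call to move; the robot and the scene stay as the last step left them, time stands still between calls to the robot, and variables do not carry over. Pictures are saved under pics/ and viewed, at most 10 in all, crops included, and the job is handed in when it is done.

Besides the shell and the picture viewer there is one more tool, called as name([rows], argument=value, ...), one row to a line, values as JSON. play_rows: Moves the arm, as the interface text tells. Its arguments: {"type":"object","properties":{"series":{"type":"array"},"newtons":{"type":"number"}},"required":["series"]}

```bash
mkdir -p pics; python3 - <<'E'
from station import telemetry, viewer
import cv2,numpy as np
s=telemetry.read_state();print(s['time'],s['tool_pos'],s['tool_rot'],s['grip_width'],s['force'])
for n in ('top','scene'):
    p,d=viewer.camera(n);np.savez(f'{n}.npz',p=p,d=d);cv2.imwrite(f'pics/{n}1.png',p[:,:,::-1]);print(viewer.camera_params(n))
E
```

```text
0.0 [ 195.48754784 -619.12827905  236.45302387] [-3.10238910e+00 -4.78233875e-01  6.79860969e-04] 92.86339581333058 [ 0.27341872 -0.45065939 -0.37313508]
{'fx': 484.4498504256189, 'fy': 484.4498504256189, 'cx': 314.4720994736346, 'cy': 237.23849257351395, 'rvec': array([ 2.17284747, -2.11255305,  0.17238586]), 'tvec': array([ -41.82350078,  551.36883742, 1037.37154008])}
{'fx': 464.34234046100624, 'fy': 464.34234046100624, 'cx': 314.46753647925, 'cy': 240.8624494554343, 'rvec': array([ 1.44735391,  2.35449041, -0.67704064]), 'tvec': array([ 297.19588609, -372.44512204, 1543.57961238])}
```

View pics/top1.png

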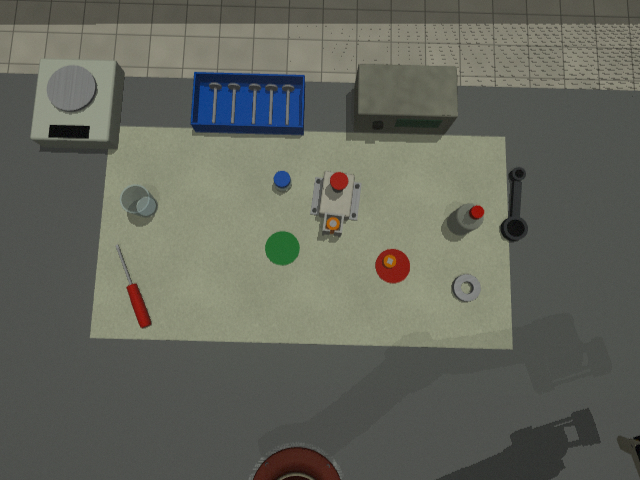

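View pics/scene1.png

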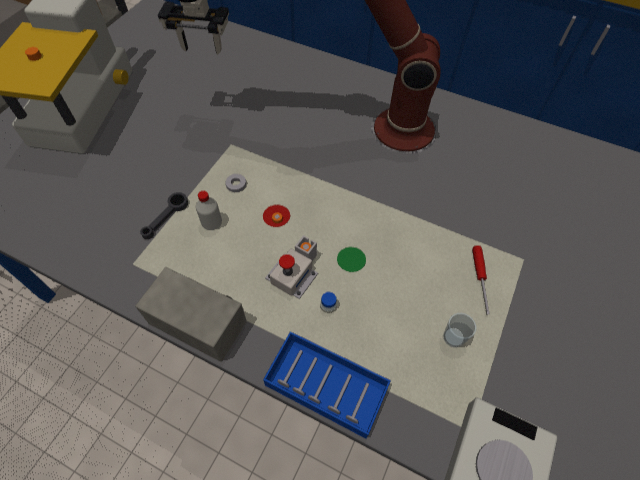

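The top view shows the plunger cap at (339,181), tower at (333,224), green mat at (282,248), red mat with the parked mount at (393,266) and jar at (282,180). Next I compute positions.

```bash
cat > h.py <<'E'
import cv2,numpy as np
from station import telemetry, viewer
def world(n,u,v,z):
    c=viewer.camera_params(n);R=cv2.Rodrigues(c['rvec'])[0];C=-R.T@c['tvec']
    r=R.T@np.array([(u-c['cx'])/c['fx'],(v-c['cy'])/c['fy'],1]);return C+r*(z-C[2])/r[2]
def blob(p,col,box):
    h=cv2.cvtColor(p,cv2.COLOR_RGB2HSV).astype(int);H,S,V=h[...,0],h[...,1],h[...,2]
    m={'red':((H<6)|(H>174))&(S>150),'green':(abs(H-65)<20)&(S>120),'orange':(H>7)&(H<22)&(S>130),'blue':(abs(H-112)<12)&(S>150)}[col]&(V>50)
    k=np.zeros(m.shape,bool);x0,y0,x1,y1=box;k[y0:y1,x0:x1]=1;m&=k
    pts=cv2.findNonZero(m.astype(np.uint8))
    return None if pts is None else (cv2.minEnclosingCircle(pts),pts.mean((0,1)),len(pts))
E
python3 - <<'E'
from h import *
t=np.load('top.npz')['p'];s=np.load('scene.npz')['p']
for n,p,c,b,z in [('top',t,'red',(325,168,355,191),105),('top',t,'orange',(322,214,345,232),54),('top',t,'green',(255,225,310,275),0),('top',t,'red',(365,240,420,290),0),('top',t,'orange',(378,252,402,275),14),('top',t,'blue',(265,165,300,195),45),
 ('scene',s,'red',(275,252,300,270),105),('scene',s,'green',(330,240,372,278),0),('scene',s,'blue',(315,288,345,312),45)]:
    r=blob(p,c,b);print(n,c,r, world(n,*r[1],z).round(1), world(n,*r[0][0],z).round(1))
d=np.load('top.npz')['d'];print(d[176:186,339],d[215:235:3,333])
cv2.imwrite('pics/crop.png',cv2.resize(t[150:290,240:420,::-1],None,fx=4,fy=4,interpolation=2))
c=viewer.camera_params('wrist');print(c['T_tool_cam'])
E
```

```text
top red (((338.5, 180.5), 8.860122680664062), array([338.53386454, 180.59760956]), 251) [666.8 -74.2 105. ] [667.  -74.1 105. ]
top orange (((332.5714416503906, 224.0), 7.4574666023254395), array([332.46956522, 223.88695652]), 115) [581.7 -65.3  54. ] [581.5 -65.6  54. ]
top green (((281.6785583496094, 247.66429138183594), 16.987106323242188), array([281.81271283, 247.74347333]), 881) [532.3  48.4   0. ] [532.5  48.7   0. ]
top red (((392.37396240234375, 265.41595458984375), 17.246517181396484), array([392.95623342, 266.53713528]), 754) [ 496.  -208.8    0. ] [ 498.6 -207.5    0. ]
top orange (((389.0833435058594, 260.8333435058594), 6.894638538360596), array([389.02586207, 260.9137931 ]), 116) [ 507.2 -197.5   14. ] [ 507.4 -197.6   14. ]
top blue (((281.5, 178.5), 7.905794143676758), array([281.51219512, 178.46341463]), 205) [684.8  52.2  45. ] [684.7  52.2  45. ]
scene red (((286.4333190917969, 261.5), 7.583254814147949), array([286.27906977, 261.4127907 ]), 172) [672.6 -72.4 105. ] [672.6 -72.  105. ]
scene green (((351.0, 259.0), 14.14223575592041), array([351.03531599, 259.14498141]), 538) [535.3  49.7   0. ] [535.   49.4   0. ]
scene blue (((328.5, 299.5), 7.382511615753174), array([328.42261905, 299.5       ]), 168) [692.3  55.1  45. ] [692.2  55.3  45. ]
[1037.2896 1043.6022 1039.7686 1040.9097 1037.0962 1036.2306 1040.7212
 1036.247  1040.9551 1037.6864] [1068.3079 1079.6243 1070.4601 1073.4006 1076.3033 1075.4304 1115.0891]
[[-1.49526140e-03 -9.66189264e-01 -2.57829538e-01  7.13220757e+01]
 [ 9.99998833e-01 -1.36406100e-03 -6.87735667e-04 -2.49394048e-01]
 [ 3.12787601e-04 -2.57830266e-01  9.66190176e-01 -1.46436935e+02]
 [ 0.00000000e+00  0.00000000e+00  0.00000000e+00  1.00000000e+00]]
```

View pics/crop.png

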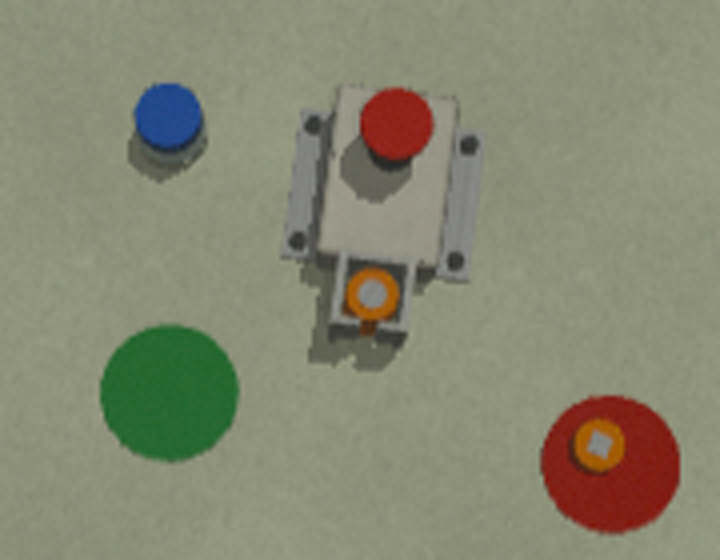

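The crop confirms the dispenser axis at about -6° yaw, so the mount comes out toward (521,-58), and the green mat is on the left. I'll move over the plunger with the gripper closed and turn it so that tool x points along +y.

play_rows([
  [[616,-378,0],-66,-1],
  [[616,-378,0],-66,-1],
  [[616,-378,0],-66,-1],
  [[616,-378,0],-66,-1],
  [[616,-378,0],-66,-1],
  [[616,-378,0],-66,-1],
  [[616,-378,0],-66,-1],
  [[616,-378,0],-66,-1],
], newtons=10)

```text
time: 1.1
tool_pos: [524.1, -240.8, 237.3]
tool_rot: [-2.343, -2.092, 0.001]
force: [0.6, -1.7, -1.1]
grip_width: 17.0
grip_force: 0.0
```

play_rows([
  [[183,124,0],0,-1],
  [[183,124,0],0,-1],
  [[183,124,0],0,-1],
  [[183,124,0],0,-1],
  [[183,124,0],0,-1],
  [[183,124,0],0,-1],
])

```text
time: 1.85
tool_pos: [666.4, -75.7, 237.0]
tool_rot: [-2.345, -2.091, 0.004]
force: [0.1, 0.8, -0.0]
grip_width: 0.5
grip_force: 0.0
```

```bash
cat >> h.py <<'E'
from scipy.spatial.transform import Rotation as Ro
def wristimg(name):
    s=telemetry.read_state();p,d=viewer.camera('wrist');cv2.imwrite(f'pics/{name}.png',p[:,:,::-1]);return s,p,d
def wworld(s,u,v,z):
    c=viewer.camera_params('wrist');T=np.eye(4);T[:3,:3]=Ro.from_rotvec(s['tool_rot']).as_matrix();T[:3,3]=s['tool_pos']
    M=T@c['T_tool_cam'];C=M[:3,3];r=M[:3,:3]@np.array([(u-c['cx'])/c['fx'],(v-c['cy'])/c['fy'],1]);return C+r*(z-C[2])/r[2]
def shift(s,t):return (Ro.from_rotvec(s['tool_rot']).as_matrix().T@(np.array(t)-s['tool_pos'])).round(1)
E
python3 - <<'E'
from h import *
s,p,d=wristimg('w1');print(s['tool_pos'],s['grip_width'],s['force'])
for c,z in (('red',105),('orange',54),('green',0)):
    r=blob(p,c,(0,0,640,480))
    if r: print(c,r,wworld(s,*r[1],z).round(1))
print(shift(s,(668.5,-73.5,126)))
E
```

```text
[666.44907234 -75.72428592 237.01340652] 0.49522858072510406 [ 0.10640045  0.75813839 -0.00670418]
red (((240.5, 279.0), 123.29750061035156), array([281.76782697, 251.70733356]), 2959) [639.1 -85.6 105. ]
orange (((253.5, 449.65924072265625), 254.23684692382812), array([266.8786695 , 440.00545757]), 17407) [ 591.9 -288.1   54. ]
green (((321.0, 241.5), 278.2522277832031), array([154.25933964,  82.55076732]), 6451) [534.9  52.1   0. ]
[  2.6   2.  111. ]
```

View pics/w1.png

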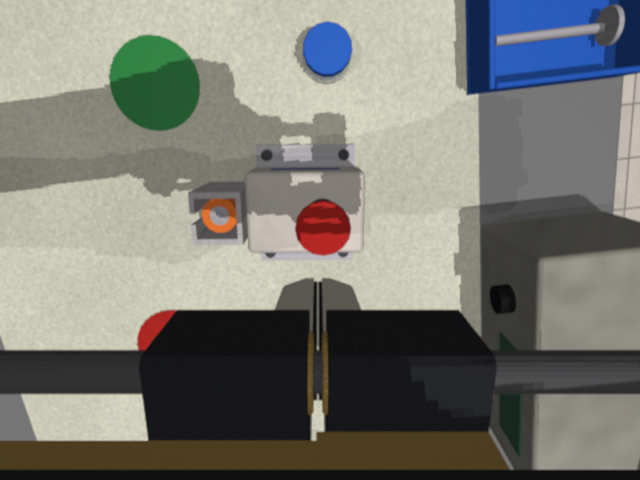

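The wrist view shows the cap at (323,227), the tower opening at (217,217) and the green mat at (155,83).

```bash
python3 - <<'E'
from h import *
s=telemetry.read_state()
print(wworld(s,323,227,105).round(1),wworld(s,219,216,54).round(1),wworld(s,155,83,0).round(1))
E
```

```text
[670.5 -71.8 105. ] [585.1 -64.6  54. ] [535.6  51.1   0. ]
```

play_rows([
  [[3,2,50],0,-1],
  [[3,2,90],0,-1],
  [[3,2,109],0,-1],
  [[3,2,109],0,-1],
])

```text
time: 2.4
tool_pos: [668.8, -72.9, 128.0]
tool_rot: [-2.344, -2.09, 0.003]
force: [1.0, -0.5, 0.4]
grip_width: 0.4
grip_force: 0.0
```

play_rows([
  [[0,0,6],0,-1],
  [[0,0,13],0,-1],
  [[0,0,20],0,-1],
  [[0,0,27],0,-1],
  [[0,0,33],0,-1],
  [[0,0,34],0,-1],
  [[0,0,34],0,-1],
])

```text
time: 3.28
tool_pos: [671.2, -71.8, 98.0]
tool_rot: [2.341, 2.089, 0.005]
force: [-1.5, -0.4, 7.3]
grip_width: 0.8
grip_force: 3.8
```

play_rows([
  [[0,0,3],0,-1],
  [[0,0,6],0,-1],
  [[0,0,8],0,-1],
  [[0,0,8],0,-1],
])

```text
time: 3.78
tool_pos: [671.2, -71.8, 94.2]
tool_rot: [2.34, 2.088, 0.004]
force: [-8.3, -0.8, 24.1]
grip_width: 0.6
grip_force: 12.5
```

The force is well above the spring's range, so the plunger is at its stop. I release it and look.

play_rows([
  [[0,0,-15],0,-1],
  [[0,0,-35],0,-1],
  [[0,0,-80],0,-1],
  [[0,0,-140],0,-1],
  [[-60,-60,-150],0,-0.65],
  [[-60,-120,-150],0,-0.65],
  [[-60,-140,-150],0,-0.65],
  [[-60,-140,-150],0,-0.65],
])

```text
time: 4.78
tool_pos: [521.7, -115.8, 238.1]
tool_rot: [2.343, 2.09, -0.001]
force: [0.8, 0.5, -1.0]
grip_width: 16.4
grip_force: 0.0
```

```bash
python3 - <<'E'
from h import *
s,p,d=wristimg('w2');print(s['time'],s['tool_pos'],s['grip_width'])
t,_=viewer.camera('top');cv2.imwrite('pics/top2.png',cv2.resize(t[150:290,240:420,::-1],None,fx=4,fy=4,interpolation=2))
E
```

```text
4.775 [ 521.69746298 -115.8112539   238.1093308 ] 16.352910073306024
```

View pics/w2.png

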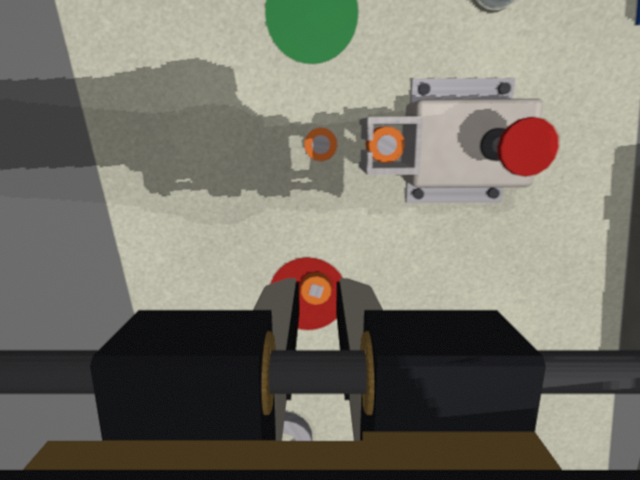

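The ejected mount lies at (321,144) in front of the tower, the plunger is up, and the parked mount is at (316,291).

```bash
python3 - <<'E'
from h import *
s=telemetry.read_state()
m=wworld(s,321,144,14);print(m, wworld(s,316,291,14),wworld(s,312,17,0))
g=np.array([535,50.5]);u=(g-m[:2])/np.linalg.norm(g-m[:2]);print(np.degrees(np.arctan2(*u[::-1])),np.linalg.norm(g-m[:2]))
R=Ro.from_rotvec(s['tool_rot']).as_matrix();print(np.degrees(np.arctan2(R[1,0],R[0,0])))
b=m[:2]-45*u;print(b,shift(s,[*b,26]),shift(s,[*m[:2],26]),shift(s,[*g,26]))
E
```

```text
[535.23136461 -56.67649305  14.        ] [ 514.67396112 -195.48019437   14.        ] [539.55193544  49.01323827   0.        ]
90.12368565984372 107.17674277363407
83.52845878824313
[ 535.32850703 -101.6763882 ] [ 14.8   8.3 211.8] [ 59.5   3.1 211.8] [165.9  -9.2 211.8]
```

```bash
python3 - <<'E'
from h import *
for n in ('top','scene'):
    t,_=viewer.camera(n)
    h=cv2.cvtColor(t,cv2.COLOR_RGB2HSV);m=((h[...,0]>6)&(h[...,0]<22)&(h[...,1]>130)&(h[...,2]>40)).astype(np.uint8)
    k=cv2.connectedComponentsWithStats(m)
    for st,c in zip(k[2][1:],k[3][1:]):
        if st[4]>20: 
            w=world(n,*c,14)
            if 400<w[0]<650 and abs(w[1])<300: print(n,c,st[4],w.round(1))
E
```

```text
top [381.70382514 216.21092896] 1830 [ 610.5 -180.2   14. ]
top [414.31972789 208.6462585 ] 294 [ 630.5 -255.7   14. ]
top [431.61904762 211.76190476] 21 [ 624.3 -295.7   14. ]
top [432.5        218.03571429] 28 [ 609.6 -297.6   14. ]
top [372.80952381 219.47619048] 21 [ 602.2 -159.7   14. ]
top [332.17647059 225.34313725] 102 [585.7 -66.3  14. ]
top [410.85714286 230.9047619 ] 21 [ 578.  -247.5   14. ]
top [430.16666667 241.68518519] 54 [ 554.2 -291.7   14. ]
top [419.18181818 240.5       ] 22 [ 556.2 -266.5   14. ]
top [328.9893617  250.71276596] 94 [526.7 -60.3  14. ]
top [405.80769231 248.15384615] 26 [ 537.6 -235.8   14. ]
top [418.09090909 250.31818182] 22 [ 533.4 -263.9   14. ]
top [432.77777778 255.48148148] 27 [ 522.5 -297.4   14. ]
top [424.61403509 262.35087719] 57 [ 506.2 -278.6   14. ]
top [409.80434783 267.34782609] 46 [ 493.9 -244.8   14. ]
top [426.93103448 278.27586207] 29 [ 470.2 -283.6   14. ]
top [408.96875 288.6875 ] 96 [ 445.5 -242.8   14. ]
top [370.23684211 287.31578947] 38 [ 446.2 -155.3   14. ]
top [414.56410256 298.38461538] 39 [ 424.2 -255.3   14. ]
scene [276.72839506 217.45679012] 81 [ 513.9 -195.    14. ]
scene [317.84444444 240.64444444] 45 [530.8 -54.7  14. ]
scene [305.64 245.76] 25 [561.  -77.3  14. ]
```

play_rows([
  [[13,4,60],-4,-0.65],
  [[13,4,120],-4,-0.65],
  [[13,4,170],-4,-0.65],
  [[13,4,200],-4,-0.65],
  [[13,4,212],-4,-0.65],
  [[13,4,213],-4,-0.65],
  [[13,4,213],-4,-0.65],
])

```text
time: 5.85
tool_pos: [530.4, -102.9, 24.8]
tool_rot: [2.267, 2.172, 0.003]
force: [0.8, 0.4, -0.1]
grip_width: 16.2
grip_force: 0.0
```

```bash
python3 - <<'E'
from h import *
s,p,d=wristimg('w3');print(s['time'],s['tool_pos'],s['tool_rot'],s['grip_width'],s['force']);print(shift(s,(534,29.5,25)))
E
```

```text
5.85 [ 530.40938395 -102.87412264   24.78918869] [2.26742426 2.17152755 0.00289637] 16.21319122631211 [ 0.78062809  0.37427807 -0.0881394 ]
[132.4  -2.1  -0.2]
```

View pics/w3.png

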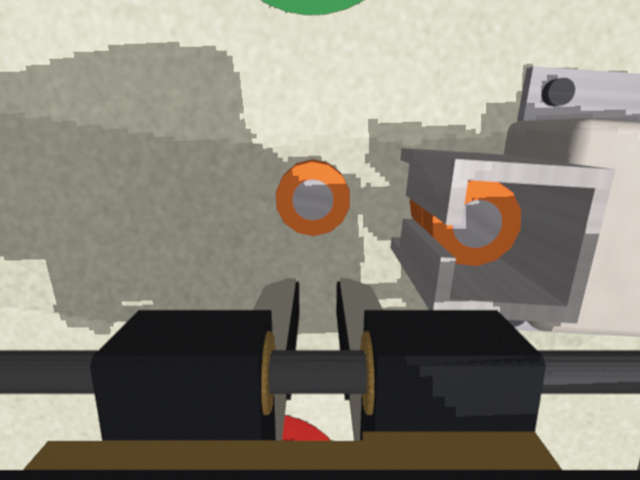

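The mount at (313,198) is almost centred ahead of the two fingertips, with the mat straight beyond it. I start pushing gently.

play_rows([
  [[8,-2,0],0,-0.65],
  [[16,-2,0],0,-0.65],
  [[24,-2,0],0,-0.65],
  [[32,-2,0],0,-0.65],
  [[40,-2,0],0,-0.65],
  [[48,-2,0],0,-0.65],
  [[56,-2,0],0,-0.65],
  [[64,-2,0],0,-0.65],
])

```text
time: 6.9
tool_pos: [529.9, -38.3, 23.6]
tool_rot: [-2.269, -2.173, 0.0]
force: [-0.7, 0.2, 1.3]
grip_width: 16.2
grip_force: 0.2
```

play_rows([
  [[8,0,0],0,-0.65],
  [[16,0,0],0,-0.65],
  [[24,0,0],0,-0.65],
  [[32,0,0],0,-0.65],
  [[38,0,0],0,-0.65],
  [[42,0,0],0,-0.65],
  [[45,0,0],0,-0.65],
  [[45,0,0],0,-0.65],
])

```text
time: 7.9
tool_pos: [531.8, 6.3, 23.7]
tool_rot: [-2.269, -2.173, -0.0]
force: [0.3, -0.1, -0.6]
grip_width: 16.4
grip_force: 0.0
```

```bash
python3 - <<'E'
from h import *
s,p,d=wristimg('w4');print(s['time'],s['tool_pos'],s['grip_width'],s['force']);print(shift(s,(534,29.5,25)))
r=blob(p,'green',(0,0,640,330));print(r,wworld(s,*r[0][0],0))
r=blob(p,'orange',(200,120,420,330));print(r,wworld(s,*r[0][0],14))
E
```

```text
7.9 [531.80440546   6.31468488  23.67624681] 16.379012678876787 [ 0.25049342 -0.07808794 -0.57766735]
[23.3  1.2 -1.3]
(((320.2362976074219, 190.818115234375), 94.0113525390625), array([320.69689574, 179.77165489]), 23355) [534.8466022   53.06609531   0.        ]
(((317.5, 254.63043212890625), 38.03034591674805), array([317.23447154, 252.97170732]), 3075) [532.63156984  29.3821323   14.        ]
```

View pics/w4.png

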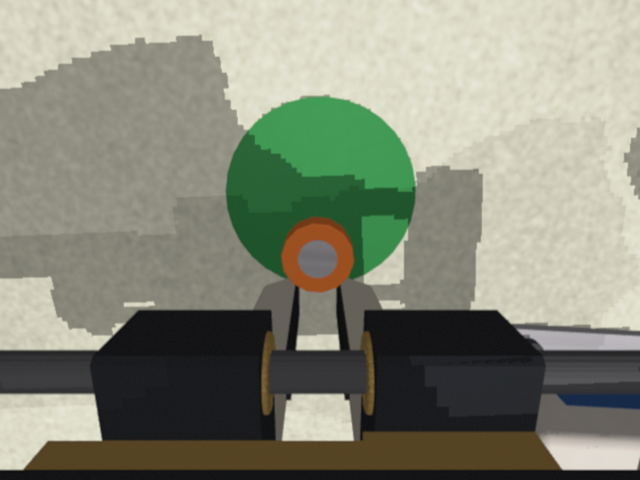

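The mount at (317,255) is nestled against the fingertips and the mat centre is at (320,190), so about 23 mm remain. I push the rest, back off and rise.

play_rows([
  [[7,0,0],0,-0.65],
  [[14,0,0],0,-0.65],
  [[19,0,0],0,-0.65],
  [[22,0,0],0,-0.65],
  [[23,0,0],0,-0.65],
  [[15,0,0],0,-0.65],
  [[-10,0,0],0,-0.65],
  [[-30,0,0],0,-0.65],
])

```text
time: 8.95
tool_pos: [530.3, -25.9, 23.6]
tool_rot: [2.27, 2.171, -0.001]
force: [0.2, -0.1, -0.7]
grip_width: 16.6
grip_force: 0.0
```

play_rows([
  [[0,0,-40],0,-0.65],
  [[0,0,-90],0,-0.65],
  [[0,0,-130],0,-0.65],
  [[0,0,-130],0,-0.65],
])

```text
time: 9.45
tool_pos: [532.5, -24.8, 156.7]
tool_rot: [2.267, 2.167, 0.008]
force: [-0.2, 0.0, -1.1]
grip_width: 16.0
grip_force: 0.0
```

```bash
python3 - <<'E'
from h import *
s,p,d=wristimg('w5');print(s['time'],s['tool_pos'],s['grip_width'],s['force'])
r=blob(p,'green',(0,0,640,300));print(r,wworld(s,*r[0][0],0))
E
```

```text
9.45 [532.49575871 -24.81919358 156.7449291 ] 16.045050662657975 [-0.15324555  0.04284621 -1.06216484]
(((312.4246826171875, 121.9393310546875), 56.57027053833008), array([314.01274931, 121.39674325]), 7922) [533.42445521  52.32610481   0.        ]
```

View pics/w5.png

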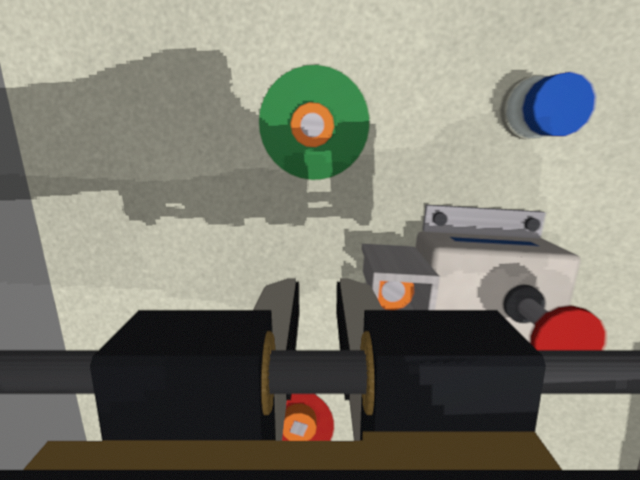

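The mount at (313,124) sits in the middle of the mat at (314,121). The plunger is up and everything else looks in place, so I hand in the job.

```bash
python3 -c "
from station import manip
print(manip.sign_off())"
```

```text
the job is handed in; nothing more can be done
None
```

I pressed the plunger once and nudged the single ejected mount to the middle of the green mat. In the last image the plunger was up and everything in view looked undisturbed. I have handed the job in, but the hand-in returned no verdict.

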